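Set up the jar-sealing jig

ROBOT

A 6-joint arm with a two-finger parallel gripper is mounted at the origin on the work surface. World frame = base frame: x ahead of the robot, y to its left, z up, the work surface at z = 0. Lengths are in mm, angles in degrees, forces in N, time in s.
With the tool pointing down it reaches from about 325 to 775 mm from the base axis. Payload 5.5 kg.
Tool frame: the origin (TCP) lies midway between the tips of the shut fingers; the grasp point (between the pads) lies 19 mm behind it; z points along the fingers, y is the line along which they close (so a half turn about z gives the same grasp; the last joint's range is limited). The gripper opens to 85 mm and grips with 20 to 120 N. Pads are 22 mm wide; open, the fingers measure 114 mm over their backs; the gripper's body (76 mm by 85 mm) begins 54 mm behind the grasp point. The pads swing forward as they close: fully open they stand 13 mm farther back than shut.
Start: joints at [68.715, 5.22, 70.514, -0, 104.267, -3.249], TCP at [185.78, 570.528, 231.275] pointing down, gripper open.
Joint ranges: [-164.24, 164.24], [-49.07, 125.15], [9.68, 141.18], [-86.29, 266.29], [3.28, 154.24], [-151.56, 151.56]. Speed limits (degrees/s): [147.25, 147.25, 172.46, 180, 180, 180].

INTERFACE

Orientations are given as a 3x3 rotation matrix whose columns are the frame's x, y, z axes.
In Python, from workcell import robot, optics, nets gives the robot as it stands.
- The arm moves only by the tool step_arm, never from a script. Its argument "rows" is a list of rows, each a list of 7 numbers: the opening, from -1 (shut) to 1 (fully open), then the shift along the world's x, y, z normalised to -1 to 1, where 1 is 0.25 m, then the turn, a rotation vector about the world's x, y, z normalised to -1 to 1, where 1 is 2 rad. In form: [[gripper, dx, dy, dz, rx, ry, rz], ...]. A call has 1 to 8 rows; each row is the pose to reach, as a shift and turn from the pose commanded when the call began; what a row does not reach only later rows make up. A row lasts 1/12 s, in which the tool goes at most 41.7 mm and 7.16 degrees, less where a joint would pass 70% of its speed; a pose out of reach is approached as far as the arm can. A call with a number of a shift or a turn outside -1 to 1 is refused whole. A call with a gripper value outside its range is refused whole. The fingers move at their own pace and stop on an object; the grip force is fixed at half the most. Time passes only in rows, so rows that repeat a pose let the fingers close. It gives the time, the measured TCP pose, the force, the opening and the grip force at its end, in the units of the state.
- robot.state(): the state, without advancing time (a new reading comes with each control period).
- optics.read_camera(name): name is "scene" or "top" or "wrist"; returns a dict with "image" (384x512x3 uint8, red, green, blue), "fovy" (degrees; the focal length in pixels is half the picture's height over the tangent of half this angle, whatever the lens; pixels are square), "cx", "cy" (the principal point, pixels), "pose" (4x4, takes a point from camera to world coordinates). Camera axes: x right, y down, z forward; pixel columns grow to the right and rows downward; lengths in mm; the calibration is good to about 2 mm. A picture is of the moment at which its call begins. There is no depth.
- robot.sign_off(): hands the job in; it is judged then, once.
Trained networks look in the newest picture that a camera, given by its name, has taken for a name from the list of things; names that differ only in an ending like _2 or _b are one class to them, and where a whole thing is asked for, a point or a joint stands for the part that bears it (a point fixed in the world has none). Each returns a list of dicts, best first, with "conf" (0 to 1); they miss things now and then, are a little off and sometimes report something else, mostly with a low value. They report only what shows in the picture. A call takes as long as a camera call.
- nets.trace(thing, camera): "mask" (384x512 bool, what is visible of it) and "point" ([column, row] in pixels, amid what is visible of it).
The state is a dict: "time": time; "joint_pos": joint angles; "qvel": joint speeds; "joint_efforts": joint torques, N m; "ee_pos": TCP position; "orientation": TCP orientation; "ft_force": force on the tool from outside, world axes, zero at the start; "torque": the same for the moment, N m; "width": finger opening in mm; "finger_force": force on a finger pad.
Only numpy, scipy, OpenCV 4.12 (cv2) and the standard library are available. Lean on these libraries where they do the work, as an engineer would, in place of code of your own. Each camera call takes 0.05 s, during which the arm holds its last target. There are 200 camera calls.

TASK

Set up the jar-sealing jig: draw the plate with the two pin holes out from under the low riser, seat it flush on the jig's two pins, then lay the loose steel rod across it in the two notched posts so that it sits level, about centred. Either way round is fine for plate and rod. Leave the undrilled plate and the jars where they are.

Things in the scene. Friction and masses are not known exactly. Their poses are not given: they have to be found in the camera images.
- plate: Drilled aluminium plate, 200 (x) x 48 (y) x 14 thick, 0.4 kg, flat on the bench. Origin: centre of its underside, z up. Two 13 mm through holes at x = +55 and -55, y = 0. Starts in one bay of the riser, its -x end (one hole showing) sticking out about 70; grip that end across its 48 width and draw it out along its -x, sliding on the bench.
- plate_lug (a point): Top centre of the plate's lug, 50 above its underside; axes as the plate. The lug is a block 32 (x) x 16 (y) on the plate's top, from 14 to 50. At the start the riser's board covers it; in the jig it is the only hold on the plate, as cheeks flank the edges.
- blank: Undrilled plate: same size, material and lug as the drilled one but with no holes, in the other bay. A bystander.
- riser: Low plywood riser, fixed. Origin: centre of its underside; open front faces its -x. Board 160 (x) x 270 (y), underside 56, top 66 above the bench. Uprights 10 thick at y = -129, 0, 129 make two bays; the plates lie along x, middles near x = -50, y = -62 and +62. Fixed jars stand on the board at x = 50, up to 126 high.
- jig: Sealing jig, fixed: grey base 250 (x) x 130 (y) x 20 high, origin at the centre of its underside. Two upright pins, 10 mm diameter, at x = +55 and -55, y = 0, from 20 to 44 high, top 6 mm tapered. Seated, the plate's underside is 20 above the bench, its middle over the jig's, x along x. Cheeks 14 high along both long sides, inner faces at y = +-29.
- jig_rest (a point): Where the rod's middle comes to lie: at x = 85, y = 0, 52 above the bench in the jig's frame; axes as the jig, the rod along y. The two notched posts stand at y = +-46, each 16 wide along y, with upward 90 degree V notches 34 wide at the mouth; post tops 58 above the bench.
- rod_center (a point): Middle of the loose plain steel rod, on its axis: 16 mm diameter, 150 long, 0.23 kg. x runs along the rod (y and z turn as it rolls). It starts lying on the bench between riser and jig.
- rod: The same rod; this origin lies on its surface (underneath at the start, turning as it rolls), x along the rod: use point rod_center for its position.
- jar_a: An open squat yellow square jar, 48 x 48 x 60 high, origin at the centre of its underside; a bystander.
- jar_b: A foil-topped squat yellow square jar, 48 x 48 x 60 high, origin at the centre of its underside; a bystander.

How it is judged (in metres and radians):
On the way:
1. the drilled plate lies flush on the jig's pins (horizontal distance between plate and jig below 0.003 m and z of plate in the frame of jig between 0.018 and 0.0215 m and angle between plate's own z axis and vertical below 0.02 rad and angle between the x axis of plate and the x axis of jig, either way round below 0.04 rad), for 0.2 s.
At the end, for the whole second after the job is handed in: Plate flush on the jig over both pins (height 2 mm, middle 3 mm, tilt 0.02, yaw 0.04 rad; either way round); rod in both notches (axis 3 mm along jig x, 2.5 mm in height, within 20 mm of centred, level 0.03, along jig y 0.05 rad); both still, rod touching the jig (all of step 1 and x of rod_center in the frame of jig between 0.082 and 0.088 m and y of rod_center in the frame of jig between -0.02 and 0.02 m and z of rod_center in the frame of jig between 0.0495 and 0.0545 m and angle between rod_center's own x axis and vertical between 1.5408 and 1.6008 rad and angle between the x axis of rod_center and the y axis of jig, either way round below 0.05 rad and linear speed of each of plate, rod below 0.01 m/s and contact force between rod and jig above 0.1 N).
It fails at once if a bystander (the undrilled plate or a loose jar) is shifted by more than 30 mm (distance of any of blank, jar_a, jar_b from where it was at the start of the episode above 0.03 m).
It also fails if it takes over 64 s, if anything falls off the work surface, if the arm or the gripper's body presses on something with over 40 N, if the wrist force passes 120 N, or if a joint passes its speed limit or range.

## Working session

There is one attempt and no reset: what is moved stays moved. The work goes in short steps, Python scripts to look and compute and a tool call to move; the robot and the scene stay as the last step left them, time stands still between calls to the robot, and variables do not carry over. Pictures are saved under pics/ and viewed, at most 13 in all, crops included, and the job is handed in when it is done.

Besides the shell and the picture viewer there is one more tool, called after "Request:" by a JSON object that holds its "name" and its "arguments". step_arm: Moves the arm, as the interface text tells. Scaled input: -1 to 1 covers 0.25 m each way for a shift and 2 rad each way for a turn. Its arguments: {"type":"object","properties":{"rows":{"type":"array"}},"required":["rows"]}

```bash
mkdir -p pics; ls
cat > h.py <<'E'
import numpy as np, cv2
from workcell import robot, optics, nets
def ray(c,u,v):
    h,w=c["image"].shape[:2]; f=h/2/np.tan(np.radians(c["fovy"])/2)
    P=np.array(c["pose"]); d=P[:3,:3]@np.array([(u-c["cx"])/f,(v-c["cy"])/f,1.]); return P[:3,3],d
def at(c,u,v,z):
    o,d=ray(c,u,v); return o+d*(z-o[2])/d[2]
def proj(c,p):
    h,w=c["image"].shape[:2]; f=h/2/np.tan(np.radians(c["fovy"])/2)
    P=np.array(c["pose"]); q=P[:3,:3].T@(np.array(p)-P[:3,3]); return np.array([c["cx"]+f*q[0]/q[2],c["cy"]+f*q[1]/q[2]])
def save(n,im): cv2.imwrite("pics/"+n,cv2.cvtColor(im,cv2.COLOR_RGB2BGR))
E
python3 - <<'E'
from h import *
np.set_printoptions(precision=1,suppress=True)
ims=[]
for n in ["top","scene","wrist"]:
    c=optics.read_camera(n); save(n+"0.png",c["image"]); ims.append(c["image"])
    print(n,c["fovy"],c["cx"],c["cy"],np.array(c["pose"]))
    for t in ["plate","plate_lug","blank","riser","jig","rod","jar_a"]:
        for r in nets.trace(t,n)[:2]:
            m=r["mask"]; (rc,rs,ra)=cv2.minAreaRect(np.argwhere(m)[:,::-1].astype(np.float32)) if m.any() else (0,0,0)
            print(t,round(r["conf"],2),np.array(r["point"]),m.sum(),np.array(rc),np.array(rs),ra)
save("ts.png",cv2.resize(ims[0],(800,600),interpolation=cv2.INTER_CUBIC))
E
```

```text
pics
top 45.24201813532146 262.64515895308557 187.34664830278936 [[   0.    -1.     0.1  494.9]
 [  -1.    -0.    -0.    80.7]
 [   0.    -0.1   -1.  1348.4]
 [   0.     0.     0.     1. ]]
plate 0.79 [179.6 225.1] 432 [178.4 220.8] [16.4 28. ] 85.2363510131836
plate_lug 0.56 [178.2 219.6] 516 [178.8 220.4] [18.1 30.1] 86.633544921875
blank 0.65 [173.5 179. ] 460 [173.7 177.5] [17.6 26.7] 84.80557250976562
riser 0.86 [129.8 202.7] 5833 [132.5 203. ] [98.  63.4] 85.42607879638672
jig 0.88 [362.5 206.5] 3905 [365.2 206.3] [87.6 45.4] 10.007980346679688
rod 0.62 [270.  204.8] 288 [270.3 203.6] [ 6.1 50.4] 11.633633613586426
jar_a 0.81 [272.2 136.1] 306 [271.3 136.4] [18.8 17.3] 68.19859313964844
jar_a 0.58 [304.3 249.6] 255 [305.5 248.5] [16.9 15.8] 33.6900634765625
scene 49.117812180807746 259.69420387759703 194.8204191586468 [[   0.7    0.4   -0.6 1252. ]
 [   0.7   -0.4    0.6 -536.6]
 [   0.    -0.8   -0.5  680.8]
 [   0.     0.     0.     1. ]]
plate 0.63 [293.5 172.5] 491 [292.8 173.2] [15.5 38.3] 56.3099365234375
plate_lug 0.88 [292.6 173.7] 472 [293.2 173.8] [15.6 36.7] 53.61564636230469
blank 0.97 [327.3 185.5] 508 [328.6 186.6] [16.1 38.1] 50.52753829956055
riser 0.86 [329.6 156.6] 3801 [327.3 154. ] [95.4 60.3] 22.08717155456543
jig 0.96 [140.  266.8] 4949 [142.6 263.8] [ 49.5 116.2] 66.03750610351562
jig 0.32 [293.9 174.3] 494 [292.8 173.7] [15.9 36.9] 51.709835052490234
rod 0.68 [238.7 217.8] 227 [236. 219.] [41.   5.7] 45.0
jar_a 0.86 [175.8 209.2] 434 [177.  206.8] [25.8 19.1] 84.2894058227539
jar_a 0.78 [289.4 246.4] 570 [288.6 246.4] [22.8 28.8] 18.43494987487793
wrist 58.288744859279554 251.07068151110926 193.29818537845136 [[  0.3   0.9   0.3 106.9]
 [  1.   -0.3  -0.1 595.8]
 [  0.    0.3  -0.9 373.3]
 [  0.    0.    0.    1. ]]
riser 0.65 [212.8 362.2] 3462 [202.8 362.2] [ 50.2 109.6] 79.2156982421875
```

View pics/ts.png

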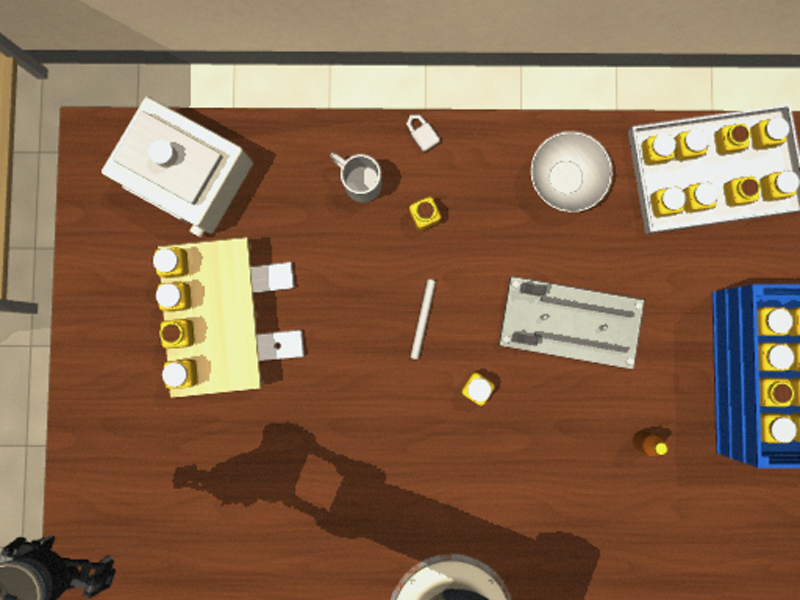

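View pics/scene0.png

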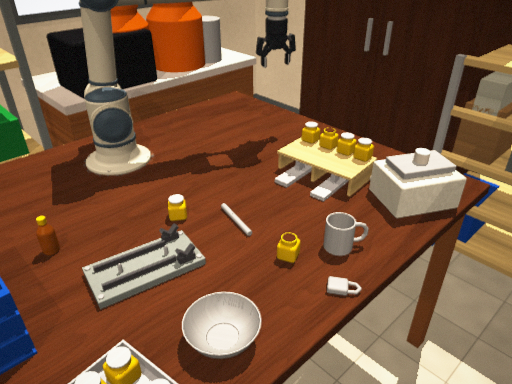

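The top picture (512×384 scale) shows the drilled plate in the lower bay: its hole is near (178,221) and the plate end near (194,220). The rod is at (270,204). The jig is at (365,206), with the dark posts at its left (+y) end. The scene picture agrees. Next I'll compute rough positions.

Run:
```python
from h import *
np.set_printoptions(precision=1,suppress=True)
c=optics.read_camera("top")
def quad(t,z):
    r=nets.trace(t,"top")[0]; m=r["mask"]
    b=cv2.boxPoints(cv2.minAreaRect(np.argwhere(m)[:,::-1].astype(np.float32)))
    w=np.array([at(c,*p,z)[:2] for p in b]); print(t,r["conf"],w.tolist(), 'c',w.mean(0),'sides',np.linalg.norm(w[1]-w[0]),np.linalg.norm(w[2]-w[1]),
     'ang',[np.degrees(np.arctan2(*(w[i+1]-w[i])[::-1])) for i in (0,1)])
quad("plate",14);quad("blank",14);quad("jig",20);quad("rod",8);quad("riser",66)
print("hole",at(c,278*.64,346*.64,14))
print("pins",at(c,545*.64,317*.64,44),at(c,603*.64,327*.64,44))
print("posts",at(c,533*.64,288*.64,58),at(c,526*.64,338*.64,58))
s=robot.state(); print(s["ee_pos"],np.array(s["orientation"]),s["width"])
w=optics.read_camera("wrist"); R=np.array(s["orientation"]);P=np.array(w["pose"])
print(R.T@(P[:3,3]-np.array(s["ee_pos"])), R.T@P[:3,:3])
```

```text
plate 0.61 [[757.419647210324, 84.37636594919249], [778.4022213518625, 36.67774128786523], [729.8595333274611, 15.977387494537396], [708.9935133534439, 63.57900053529945]] c [743.7  50.2] sides 52.10976119871725 52.772125291704 ang [np.float64(-66.25535710840614), np.float64(-156.90485081518023)]
blank 0.58 [[640.8249003568014, 376.52664754906465], [650.9337943683133, 299.41186194989706], [599.9288448360255, 292.2170590929977], [589.8878765072486, 369.1225833225637]] c [620.4 334.3] sides 77.77454529691296 51.50990259106373 ang [np.float64(-82.53174275350287), np.float64(-171.97078305651647)]
jig 0.62 [[494.6040744495001, -81.40921593923754], [627.7982326911798, -104.22830874773551], [586.4640247570394, -358.45560710782064], [453.7807416857363, -333.7836100465402]] c [ 540.7 -219.5] sides 135.13472827631117 257.56559548396694 ang [np.float64(-9.721648024435146), np.float64(-99.23477651997602)]
rod 0.73 [[475.3284864660818, 77.36907608237573], [620.6517113310861, 44.40990585377564], [616.8768406381666, 27.75732012353265], [471.60697645201725, 60.845703778022]] c [546.1  52.6] sides 149.01391407288926 17.07507716677598 ang [np.float64(-12.778457040357505), np.float64(-102.77217390091874)]
riser 0.62 [[672.0319464930216, 541.8038211828228], [688.8573771126017, 364.7592184943398], [418.4949424675081, 335.26706414226464], [402.3265756144506, 509.6377460615274]] c [545.4 437.9] sides 177.84230783662568 271.9662354696795 ang [np.float64(-84.57120111745978), np.float64(-173.77457501534266)]
hole [493.9 319.5  14. ]
pins [ 548.6 -168.8   44. ] [ 530.9 -273.8   44. ]
posts [ 600.1 -145.    58. ] [ 510.3 -131.7   58. ]
[185.8 570.5 231.3] [[-1.   0.3  0. ]
 [ 0.3  1.   0. ]
 [-0.   0.  -1. ]] 85.29860852806954
[  82.8   -0.3 -141.9] [[-0.  -0.9 -0.3]
 [ 1.  -0.  -0. ]
 [ 0.  -0.3  0.9]]
```

Request:
{"name": "step_arm", "arguments": {"rows": [[1,0.62,-0.76,0,0,0,-0.5],[1,0.62,-0.76,0,0,0,-0.5],[1,0.62,-0.76,0,0,0,-0.5],[1,0.62,-0.76,0,0,0,-0.5],[1,0.62,-0.76,0,0,0,-0.5],[1,0.62,-0.76,0,0,0,-0.5],[1,0.62,-0.76,0,0,0,-0.5],[1,0.62,-0.76,0,0,0,-0.5]]}}

```text
time: 2.22
ee_pos: [342.3, 378.7, 231.6]
orientation: [[-0.243, 0.97, 0.001], [0.97, 0.243, 0.0], [0.0, 0.001, -1.0]]
ft_force: [0.5, 0.7, 0.1]
width: 85.4
finger_force: 0.0
```

Request:
{"name": "step_arm", "arguments": {"rows": [[1,0.62,-0.44,-0.2,0,0,-0.08],[1,0.62,-0.44,-0.2,0,0,-0.08],[1,0.62,-0.44,-0.2,0,0,-0.08],[1,0.62,-0.44,-0.2,0,0,-0.08],[1,0.62,-0.44,-0.2,0,0,-0.08],[1,0.62,-0.44,-0.2,0,0,-0.08],[1,0.62,-0.44,-0.2,0,0,-0.08]]}}

```text
time: 2.8
ee_pos: [496.3, 269.3, 180.2]
orientation: [[-0.093, 0.996, -0.002], [0.996, 0.093, -0.001], [-0.001, -0.002, -1.0]]
ft_force: [-0.1, 0.6, -0.2]
width: 85.8
finger_force: 0.0
```

Run:
```python
from h import *
np.set_printoptions(precision=1,suppress=True)
s=robot.state(); print(s["time"],np.array(s["ee_pos"]),np.array(s["orientation"]),s["width"])
c=optics.read_camera("wrist"); save("w1.png",c["image"]); print(np.array(c["pose"]))
for t in ["plate","blank"]:
  for r in nets.trace(t,"wrist"):
    b=cv2.boxPoints(cv2.minAreaRect(np.argwhere(r["mask"])[:,::-1].astype(np.float32)))
    print(t,r["conf"],np.array(r["point"]),b.tolist()); print(np.array([at(c,*p,14)[:2] for p in b]))
```

```text
2.8 [496.3 269.3 180.2] [[-0.1  1.  -0. ]
 [ 1.   0.1 -0. ]
 [-0.  -0.  -1. ]] 85.82636735510941
[[  1.    0.1   0.  489. ]
 [  0.1  -0.9  -0.3 351.7]
 [ -0.    0.3  -0.9 322.1]
 [  0.    0.    0.    1. ]]
plate 0.81 [255.4 121.7] [[228.0, 162.99996948242188], [228.0, 79.99999237060547], [284.0, 80.0], [284.0, 162.99996948242188]]
[[474.2 274.3]
 [469.1 346.5]
 [516.5 350.9]
 [525.4 279.1]]
blank 0.59 [397.6 115.9] [[365.5689697265625, 153.49560546875], [371.9381103515625, 72.28926086425781], [432.545654296875, 77.04280090332031], [426.176513671875, 158.2491455078125]]
[[598.1 294.7]
 [589.6 363.9]
 [641.4 364.9]
 [654.  295.5]]
```

View pics/w1.png

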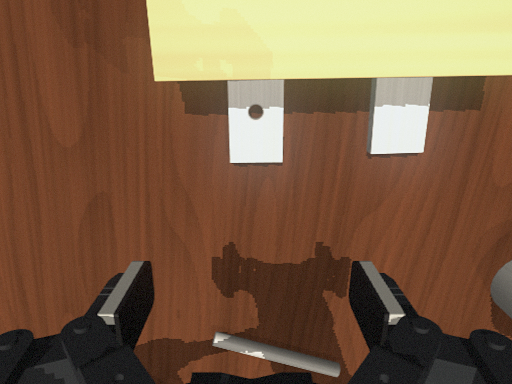

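The wrist picture shows the drilled plate's end at columns 228–284, its lower edge at row 163 and the hole at (256,111). It lies almost straight along the image, so the tool yaw matches. The blank is on the right.

Run:
```python
from h import *
np.set_printoptions(precision=1,suppress=True)
c=optics.read_camera("wrist")
g=cv2.cvtColor(c["image"],cv2.COLOR_RGB2GRAY)
sub=g[100:124,244:270]; m=sub<90; p=np.argwhere(m).mean(0); h=[p[1]+244,p[0]+100]
H=at(c,*h,14); L=[];Rr=[]
for row in range(118,160,3):
    x=np.where(g[row,215:300]>150)[0]+215; L.append(at(c,x[0]-.5,row,14)[:2]);Rr.append(at(c,x[-1]+.5,row,14)[:2])
L=np.array(L);Rr=np.array(Rr)
for a in (L,Rr,(L+Rr)/2):
    f=cv2.fitLine(a.astype(np.float32),cv2.DIST_HUBER,0,.01,.01).ravel(); print(np.degrees(np.arctan2(f[1],f[0])),f)
print(h,m.sum(),H,np.linalg.norm(L-Rr,axis=1))
col=g[:,256]; e=np.where(col[130:180]>150)[0][-1]+130.5; print("end",e,at(c,256,e,14))
```

```text
-83.78771 [  0.1  -1.  472.7 299.3]
-84.750946 [  0.1  -1.  521.3 302.4]
-84.209496 [  0.1  -1.  497.  301.1]
[np.float64(256.0), np.float64(112.29213483146067)] 89 [494.6 324.2  14. ] [48.7 48.8 49.  49.1 49.2 48.5 48.6 48.7 48.  48.1 48.2 48.4 48.5 48.7]
end 164.5 [499.4 277.2  14. ]
```

Request:
{"name": "step_arm", "arguments": {"rows": [[1,0.003,0.12,-0.2,0,0,0],[1,0.003,0.12,-0.4,0,0,0],[1,0.003,0.12,-0.55,0,0,0],[1,0.003,0.12,-0.65,0,0,0],[1,0.003,0.12,-0.7,0,0,0],[1,0.003,0.12,-0.716,0,0,0],[1,0.003,0.12,-0.716,0,0,0]]}}

```text
time: 3.58
ee_pos: [495.3, 301.1, 1.6]
orientation: [[-0.097, 0.995, -0.002], [0.995, 0.097, -0.001], [-0.001, -0.002, -1.0]]
ft_force: [-0.0, 0.3, 0.9]
width: 85.0
finger_force: 0.0
```

Request:
{"name": "step_arm", "arguments": {"rows": [[-1,0,0,0,0,0,0],[-1,0,0,0,0,0,0],[-1,0,0,0,0,0,0],[-1,0,0,0,0,0,0],[-1,0,0,0,0,0,0],[-1,0,0,0,0,0,0]]}}

```text
time: 4.08
ee_pos: [498.0, 301.4, 5.4]
orientation: [[-0.096, 0.995, 0.004], [0.995, 0.096, 0.002], [0.002, 0.004, -1.0]]
ft_force: [-1.4, 0.3, 6.9]
width: 45.9
finger_force: 62.4
```

Request:
{"name": "step_arm", "arguments": {"rows": [[-1,0.005,-0.05,0.01,0,0,0],[-1,0.013,-0.13,0.012,0,0,0],[-1,0.022,-0.22,0.012,0,0,0],[-1,0.031,-0.31,0.012,0,0,0],[-1,0.04,-0.4,0.012,0,0,0],[-1,0.046,-0.46,0.012,0,0,0],[-1,0.05,-0.5,0.012,0,0,0],[-1,0.05,-0.5,0.012,0,0,0]]}}

```text
time: 4.75
ee_pos: [509.3, 173.3, 5.5]
orientation: [[-0.094, 0.996, 0.0], [0.996, 0.094, -0.001], [-0.001, 0.0, -1.0]]
ft_force: [-0.1, -1.7, -2.9]
width: 45.8
finger_force: 62.0
```

Request:
{"name": "step_arm", "arguments": {"rows": [[1,0,0,0,0,0,0],[1,0,0,0,0,0,0],[1,0,0,0,0,0,0],[1,0,0,0.04,0,0,0],[1,0,-0.05,0.3,0,0,0],[1,0,-0.2,0.5,0,0,0],[1,0,-0.2,0.6,0,0,0],[1,0,-0.2,0.6,0,0,0]]}}

```text
time: 5.42
ee_pos: [510.1, 125.2, 161.3]
orientation: [[-0.096, 0.995, 0.006], [0.995, 0.096, 0.001], [0.0, 0.006, -1.0]]
ft_force: [0.6, -0.6, 0.7]
width: 85.2
finger_force: 0.0
```

Run:
```python
from h import *
np.set_printoptions(precision=1,suppress=True)
s=robot.state(); print(s["time"],np.array(s["ee_pos"]),np.array(s["orientation"]),s["width"])
c=optics.read_camera("wrist"); save("w2.png",c["image"])
for t in ["plate","plate_lug","blank"]:
  for r in nets.trace(t,"wrist"):
    b=cv2.boxPoints(cv2.minAreaRect(np.argwhere(r["mask"])[:,::-1].astype(np.float32)))
    print(t,r["conf"],np.array(r["point"]),b.tolist(),at(c,*r["point"],50)); print(np.array([at(c,*p,14)[:2] for p in b]))
```

```text
5.4167 [510.1 125.2 161.3] [[-0.1  1.   0. ]
 [ 1.   0.1  0. ]
 [ 0.   0.  -1. ]] 85.19517489843456
plate 0.6 [278.2 247.3] [[202.4981689453125, 235.70635986328125], [207.22113037109375, 219.27041625976562], [353.24395751953125, 261.2309875488281], [348.52099609375, 277.66693115234375]] [537.8  77.2  50. ]
[[471.7  64.1]
 [475.1  81. ]
 [616.   50.6]
 [614.9  32.3]]
plate_lug 0.59 [254.1  69.7] [[222.0, 0.0], [287.0, 0.0], [287.0, 149.0], [222.0, 149.0]] [504.5 211.9  50. ]
[[476.4 258.9]
 [524.6 263.6]
 [539.1 152. ]
 [484.1 146.8]]
```

View pics/w2.png

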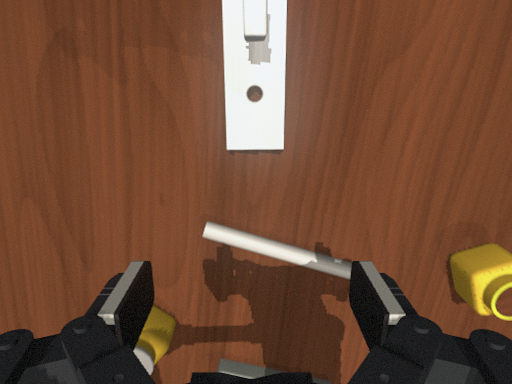

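The picture shows the plate fully drawn out. Its hole is at (254,93), the lug at columns 244–268 down to row 40, and the plate end at row 150. The rod runs from (207,230) to (352,272).

Run:
```python
from h import *
np.set_printoptions(precision=2,suppress=True)
c=optics.read_camera("wrist")
g=cv2.cvtColor(c["image"],cv2.COLOR_RGB2GRAY)
m=g[82:106,243:267]<110; p=np.argwhere(m).mean(0); h=[p[1]+243,p[0]+82]; H=at(c,*h,14)
L=[];Rr=[]
for row in list(range(4,148,4)):
    x=np.where(g[row,200:310]>150)[0]+200; L.append(at(c,x[0]-.5,row,14)[:2]);Rr.append(at(c,x[-1]+.5,row,14)[:2])
L=np.array(L);Rr=np.array(Rr); fs=[]
for a in (L,Rr,(L+Rr)/2):
    f=cv2.fitLine(a.astype(np.float32),cv2.DIST_HUBER,0,.01,.01).ravel(); f[:2]*=np.sign(f[1]); print(np.degrees(np.arctan2(f[1],f[0])),f)
print(h,m.sum(),H,np.linalg.norm(L-Rr,axis=1)[::5])
print("end",at(c,255,149.5,14)); print("centre",H[:2]+55*f[:2], "lug near edge z50",at(c,256,40,50))
r=[x for x in nets.trace("rod","wrist")]; print([(x["conf"],x["point"]) for x in r])
```

```text
95.958084 [ -0.1    0.99 481.33 206.81]
96.02132 [ -0.1    0.99 530.73 200.87]
96.007385 [ -0.1    0.99 506.59 198.56]
[np.float64(255.40993788819875), np.float64(93.81987577639751)] 161 [506.63 195.4   14.  ] [48.57 47.9  48.72 48.02 48.09 48.16 48.23 49.14]
end [510.74 150.76  14.  ]
centre [500.87 250.1 ] lug near edge z50 [502.92 231.18  50.  ]
[(0.88, [277.8, 253.8])]
```

Request:
{"name": "step_arm", "arguments": {"rows": [[1,-0.012,0.16,-0.05,0,0,0.004],[1,-0.024,0.33,-0.15,0,0,0.004],[1,-0.036,0.497,-0.25,0,0,0.004],[1,-0.036,0.497,-0.4,0,0,0.004],[1,-0.036,0.497,-0.5,0,0,0.004],[1,-0.036,0.497,-0.573,0,0,0.004],[1,-0.036,0.497,-0.573,0,0,0.004]]}}

```text
time: 6.3
ee_pos: [494.9, 248.9, 3.9]
orientation: [[-0.106, 0.994, -0.013], [0.994, 0.106, -0.005], [-0.004, -0.013, -1.0]]
ft_force: [-0.3, -0.8, -0.1]
width: 85.7
finger_force: 0.0
```

Request:
{"name": "step_arm", "arguments": {"rows": [[-1,0,0,0,0,0,0],[-1,0,0,0,0,0,0],[-1,0,0,0,0,0,0],[-1,0,0,0,0,0,0],[-1,0,0,0,0,0,0],[-1,0,0,0,0,0,0],[-1,0,0,0,0,0,0],[-1,0,0,0,0,0,0]]}}

```text
time: 6.97
ee_pos: [501.2, 250.2, 14.5]
orientation: [[-0.103, 0.995, 0.003], [0.995, 0.103, 0.002], [0.001, 0.003, -1.0]]
ft_force: [-0.4, -0.1, 6.6]
width: 15.1
finger_force: 61.4
```

Request:
{"name": "step_arm", "arguments": {"rows": [[1,0,0,0,0,0,0],[1,0,0,0,0,0,0],[1,0,0,0.02,0,0,0],[1,0,0,0.15,0,0,0],[1,0,0,0.3,0,0,0],[1,0.03,-0.15,0.45,0,0,0],[1,0.05,-0.3,0.6,0,0,0],[1,0.08,-0.46,0.672,0,0,0]]}}

```text
time: 7.63
ee_pos: [516.4, 156.2, 170.2]
orientation: [[-0.106, 0.994, 0.003], [0.994, 0.106, 0.001], [0.001, 0.003, -1.0]]
ft_force: [1.6, -0.2, 0.1]
width: 85.4
finger_force: 0.0
```

Request:
{"name": "step_arm", "arguments": {"rows": [[1,0.03,-0.7,0,0,0,-0.14],[1,0.03,-0.7,0,0,0,-0.14],[1,0.03,-0.7,0,0,0,-0.14],[1,0.03,-0.7,0,0,0,-0.14],[1,0.03,-0.7,0,0,0,-0.14]]}}

```text
time: 8.05
ee_pos: [523.4, -24.4, 167.0]
orientation: [[0.18, 0.984, -0.0], [0.984, -0.18, -0.003], [-0.003, 0.0, -1.0]]
ft_force: [0.4, 0.6, 0.1]
width: 85.5
finger_force: 0.0
```

Request:
{"name": "step_arm", "arguments": {"rows": [[1,0.038,-0.82,0,0,0,0],[1,0.038,-0.82,0,0,0,0],[1,0.038,-0.82,0,0,0,0],[1,0.038,-0.82,0,0,0,0],[1,0.038,-0.82,0,0,0,0],[1,0.038,-0.82,0,0,0,0],[1,0.038,-0.82,0,0,0,0],[1,0.038,-0.82,0,0,0,0]]}}

```text
time: 8.72
ee_pos: [533.2, -223.4, 166.7]
orientation: [[0.175, 0.984, -0.001], [0.984, -0.175, 0.001], [0.001, -0.001, -1.0]]
ft_force: [0.8, -0.5, 0.3]
width: 85.1
finger_force: 0.0
```

Run:
```python
from h import *
np.set_printoptions(precision=3,suppress=True)
c=optics.read_camera("wrist");c=optics.read_camera("wrist");c=optics.read_camera("wrist")
s=robot.state(); print(s["time"],np.array(s["ee_pos"]),np.array(s["orientation"]),s["width"])
save("w3.png",cv2.resize(c["image"],(800,600),interpolation=cv2.INTER_CUBIC))
np.save("w3.npy",c["image"]); import pickle; pickle.dump(c,open("w3.pkl","wb"))
```

```text
8.8667 [ 533.537 -222.385  167.199] [[ 0.173  0.985  0.   ]
 [ 0.985 -0.173  0.   ]
 [ 0.     0.    -1.   ]] 85.4891669668282
```

View pics/w3.png

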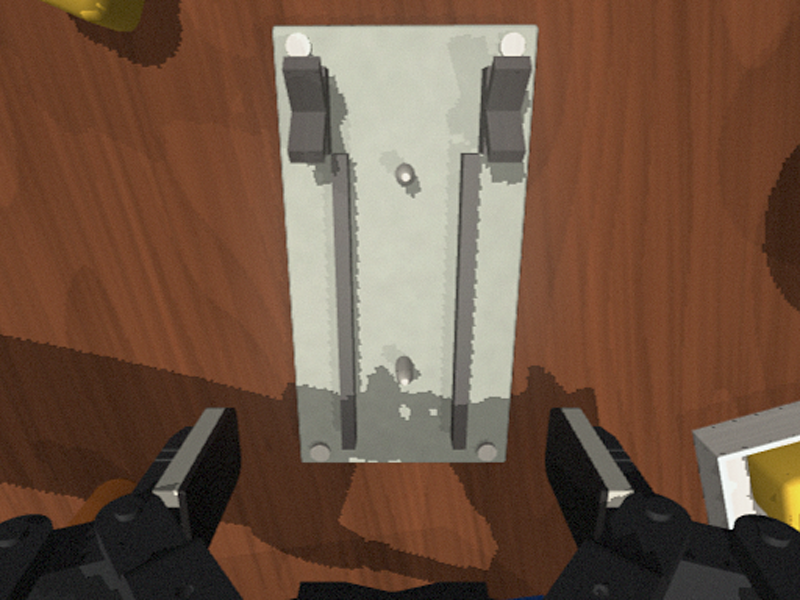

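The picture (800×600 scale) shows the jig squarely. Its base outline runs from (273,27) to (538,462), with the posts at the top around row 110, near (307,110) and (507,110). The pins are near (405,175) and (405,370).

```bash
cat > jig.py <<'E'
from h import *
from scipy.optimize import least_squares
def lines(c,mask,z,Lx,Ly,guess):
    cn=max(cv2.findContours(mask.astype(np.uint8),cv2.RETR_EXTERNAL,cv2.CHAIN_APPROX_NONE)[0],key=len)[:,0]
    p=np.array([at(c,u,v,z)[:2] for u,v in cn])
    def res(q):
        a=q[2];R=np.array([[np.cos(a),np.sin(a)],[-np.sin(a),np.cos(a)]]); l=np.abs((p-q[:2])@R.T)
        dx=l[:,0]-Lx/2; dy=l[:,1]-Ly/2
        return np.where(np.abs(dx)<np.abs(dy),dx,dy)
    r=least_squares(res,guess,loss="soft_l1",f_scale=1.); return r.x,np.abs(r.fun)
E
python3 - <<'E'
from jig import *; import pickle
np.set_printoptions(precision=2,suppress=True)
c=pickle.load(open("w3.pkl","rb"))
for r in nets.trace("jig","wrist")[:1]:
    q,f=lines(c,r["mask"],20,250,130,[541,-220,np.radians(80.5)]); print(r["conf"],q,np.degrees(q[2]),np.median(f),np.percentile(f,90))
S=.64
cor=np.array([at(c,u*S,v*S,20)[:2] for u,v in [(273,27),(538,25),(505.5,462),(302,462)]]); print(cor,cor.mean(0),np.linalg.norm(cor[1]-cor[0]),np.linalg.norm(cor[2]-cor[1]))
im=c["image"].copy()
for v in [(55,0),(-55,0)]:
    a=q[2];R=np.array([[np.cos(a),-np.sin(a)],[np.sin(a),np.cos(a)]]); b=q[:2]+R@np.array(v)
    for z in (20,44): print(v,z,proj(c,[*b,z])/S)
    
cr=cv2.resize(im[90:260,215:305],None,fx=3.5,fy=3.5,interpolation=cv2.INTER_CUBIC); 
for v in [(55,0),(-55,0)]:
    b=q[:2]+R@np.array(v)
    for z in (20,44):
        pp=(proj(c,[*b,z])-[215,90]+.5)*3.5; cv2.circle(cr,tuple(int(x) for x in pp),2,(255,0,0),-1)
save("pins.png",cr)
E
```

```text
0.56 [ 540.35 -222.05    1.4 ] 80.15398752849133 1.0793328564249691 1.8398144646815524
[[ 498.48  -89.55]
 [ 624.73 -111.01]
 [ 582.6  -355.38]
 [ 456.1  -333.  ]] [ 540.48 -222.23] 128.06764041662726 247.98011515927223
(55, 0) 20 [404.61 171.5 ]
(55, 0) 44 [405.68 176.08]
(-55, 0) 20 [403.84 362.56]
(-55, 0) 44 [404.73 381.32]
```

View pics/pins.png

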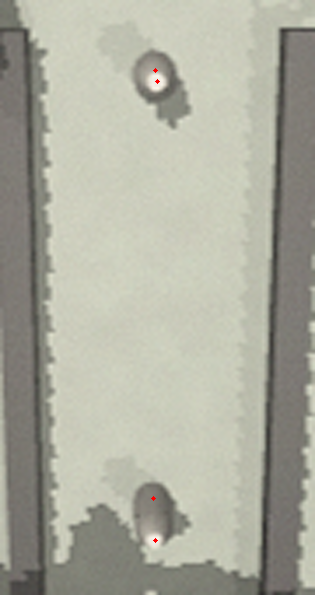

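Request:
{"name": "step_arm", "arguments": {"rows": [[1,-0.065,0.95,0,0,0,0.139],[1,-0.065,0.95,0,0,0,0.139],[1,-0.065,0.95,0,0,0,0.139],[1,-0.065,0.95,0,0,0,0.139],[1,-0.065,0.95,0,0,0,0.139],[1,-0.065,0.95,0,0,0,0.139],[1,-0.065,0.95,0,0,0,0.139],[1,-0.065,0.95,0,0,0,0.139]]}}

```text
time: 9.58
ee_pos: [516.7, 15.9, 167.4]
orientation: [[-0.107, 0.994, 0.001], [0.994, 0.107, -0.0], [-0.0, 0.001, -1.0]]
ft_force: [-0.3, -0.2, 0.2]
width: 85.6
finger_force: 0.0
```

Request:
{"name": "step_arm", "arguments": {"rows": [[1,-0.064,0.94,-0.2,0,0,0],[1,-0.064,0.94,-0.2,0,0,0],[1,-0.064,0.94,-0.2,0,0,0],[1,-0.064,0.94,-0.2,0,0,0],[1,-0.064,0.94,-0.2,0,0,0],[1,-0.064,0.94,-0.2,0,0,0],[1,-0.064,0.94,-0.2,0,0,0],[1,-0.064,0.94,-0.2,0,0,0]]}}

```text
time: 10.25
ee_pos: [500.7, 249.1, 116.1]
orientation: [[-0.104, 0.995, -0.001], [0.995, 0.104, -0.001], [-0.001, -0.001, -1.0]]
ft_force: [-0.3, 0.1, 0.0]
width: 85.7
finger_force: 0.0
```

Request:
{"name": "step_arm", "arguments": {"rows": [[1,0,0,0,0,0,0],[1,0,0,0,0,0,0],[1,0,0,0,0,0,0]]}}

```text
time: 10.5
ee_pos: [501.8, 247.2, 117.6]
orientation: [[-0.1, 0.995, 0.001], [0.995, 0.1, 0.0], [-0.0, 0.001, -1.0]]
ft_force: [0.6, 0.5, -0.3]
width: 85.4
finger_force: 0.0
```

Run:
```python
from h import *; import pickle
np.set_printoptions(precision=2,suppress=True)
w=pickle.load(open("w3.pkl","rb")); print("w3",np.array(w["pose"])[:3,3])
for i in range(5):
    c=optics.read_camera("wrist"); s=robot.state(); R=np.array(s["orientation"]); print(np.array(c["pose"])[:3,3],np.array(s["ee_pos"]),np.degrees(np.arctan2(R[1,1],R[0,1])),np.array(s["joint_pos"]))
```

```text
w3 [ 547.93 -141.2   309.11]
[493.4  329.39 259.58] [501.7  247.31 117.58] 5.720489781901771 [22.76 -0.67 88.07 -0.01 92.54 17.04]
[493.33 329.51 259.56] [501.6  247.51 117.5 ] 5.7364087172900105 [22.79 -0.66 88.07 -0.01 92.54 17.05]
[493.24 329.68 259.49] [501.51 247.69 117.45] 5.754506915261632 [22.81 -0.65 88.07 -0.01 92.54 17.05]
[493.13 329.87 259.41] [501.39 247.91 117.35] 5.773388808586044 [22.83 -0.64 88.07 -0.   92.54 17.05]
[493.02 330.06 259.32] [501.3  248.07 117.23] 5.789455864082296 [22.84 -0.64 88.07 -0.   92.54 17.06]
```

Request:
{"name": "step_arm", "arguments": {"rows": [[1,0,0,-0.15,0,0,0],[1,0,0,-0.3,0,0,0],[1,0,0,-0.37,0,0,0],[1,0,0,-0.4,0,0,0],[1,0,0,-0.4,0,0,0],[1,0,0,-0.4,0,0,0],[1,0,0,-0.4,0,0,0]]}}

```text
time: 11.33
ee_pos: [502.4, 249.2, 19.4]
orientation: [[-0.102, 0.995, 0.003], [0.995, 0.102, 0.001], [0.001, 0.004, -1.0]]
ft_force: [0.0, 0.0, 0.2]
width: 85.2
finger_force: 0.0
```

Request:
{"name": "step_arm", "arguments": {"rows": [[-1,0,0,0,0,0,0],[-1,0,0,0,0,0,0],[-1,0,0,0,0,0,0],[-1,0,0,0,0,0,0],[-1,0,0,0,0,0,0],[-1,0,0,0,0,0,0],[-1,0,0,0,0,0,0],[-1,0,0,0,0,0,0]]}}

```text
time: 12.0
ee_pos: [501.3, 248.7, 17.2]
orientation: [[-0.102, 0.995, 0.001], [0.995, 0.102, 0.0], [0.0, 0.001, -1.0]]
ft_force: [0.8, 0.2, 1.8]
width: 15.0
finger_force: 59.0
```

Request:
{"name": "step_arm", "arguments": {"rows": [[-1,0,0,0.06,0,0,0],[-1,0,0,0.16,0,0,0],[-1,0,0,0.26,0,0,0],[-1,0.01,-0.08,0.32,0,0,0],[-1,0.02,-0.2,0.34,0,0,0],[-1,0.03,-0.33,0.34,0,0,0],[-1,0.04,-0.46,0.34,0,0,0],[-1,0.05,-0.59,0.34,0,0,0]]}}

```text
time: 12.67
ee_pos: [512.6, 99.8, 100.7]
orientation: [[-0.103, 0.995, -0.002], [0.995, 0.103, -0.0], [-0.0, -0.002, -1.0]]
ft_force: [0.6, 0.3, -5.2]
width: 15.2
finger_force: 59.3
```

Request:
{"name": "step_arm", "arguments": {"rows": [[-1,0.02,-0.13,0,0,0,-0.02],[-1,0.03,-0.26,0,0,0,-0.05],[-1,0.04,-0.39,0,0,0,-0.09],[-1,0.05,-0.52,0,0,0,-0.12],[-1,0.06,-0.65,0,0,0,-0.137],[-1,0.07,-0.78,0,0,0,-0.137],[-1,0.08,-0.88,0,0,0,-0.137],[-1,0.08,-0.95,0,0,0,-0.137]]}}

```text
time: 13.33
ee_pos: [532.6, -138.8, 100.3]
orientation: [[0.173, 0.985, -0.003], [0.985, -0.173, 0.0], [-0.0, -0.003, -1.0]]
ft_force: [0.7, -0.1, -4.0]
width: 14.8
finger_force: 59.3
```

Request:
{"name": "step_arm", "arguments": {"rows": [[-1,0.02,-0.1,0,0,0,0],[-1,0.025,-0.2,0,0,0,0],[-1,0.025,-0.28,0,0,0,0],[-1,0.025,-0.33,0,0,0,0],[-1,0.025,-0.345,0,0,0,0],[-1,0.025,-0.345,0,0,0,0],[-1,0.025,-0.345,0,0,0,0],[-1,0.025,-0.345,0,0,0,0]]}}

```text
time: 14.0
ee_pos: [539.9, -221.4, 101.8]
orientation: [[0.17, 0.985, -0.0], [0.985, -0.17, 0.001], [0.001, -0.0, -1.0]]
ft_force: [-0.2, -0.0, -5.4]
width: 15.2
finger_force: 59.4
```

Request:
{"name": "step_arm", "arguments": {"rows": [[-1,0,0,0,0,0,0],[-1,0,0,0,0,0,0],[-1,0,0,0,0,0,0],[-1,0,0,0,0,0,0],[-1,0,0,0,0,0,0],[-1,0,0,0,0,0,0]]}}

```text
time: 14.5
ee_pos: [539.8, -222.5, 102.0]
orientation: [[0.171, 0.985, 0.0], [0.985, -0.171, -0.0], [-0.0, 0.0, -1.0]]
ft_force: [0.4, -0.5, -4.1]
width: 15.2
finger_force: 59.4
```

Run:
```python
from h import *; import pickle
np.set_printoptions(precision=2,suppress=True)
s=robot.state(); R=np.array(s["orientation"]); print(s["time"],np.array(s["ee_pos"]),np.degrees(np.arctan2(R[1,1],R[0,1])),s["width"])
c=optics.read_camera("wrist"); pickle.dump((c,s),open("w4.pkl","wb")); save("w4.png",cv2.resize(c["image"],(800,600),interpolation=cv2.INTER_CUBIC)); print(np.array(c["pose"])[:3,3])
```

```text
14.5 [ 539.81 -222.54  102.04] -9.85038886812547 15.23990886316944
[ 554.06 -141.13  244.01]
```

View pics/w4.png

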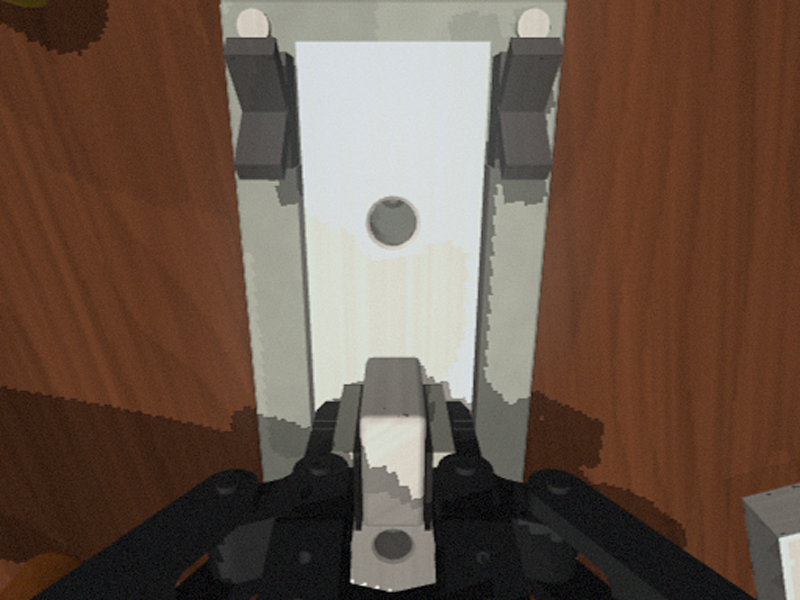

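The picture shows the plate held level over the jig: its end edge is at row 41 and its hole at (392,222), with the pin partly visible through the hole. Next I'll work out the plate's centre and yaw from the same camera.

Run:
```python
from h import *; import pickle
np.set_printoptions(precision=2,suppress=True)
c,s=pickle.load(open("w4.pkl","rb")); g=cv2.cvtColor(c["image"],cv2.COLOR_RGB2GRAY).astype(float)
zt=98.85; S=.64
# edges: columns with strongest gradient
L=[];Rr=[]
for row in range(40,125,5):
    def edge(a,b,sg):
        d=sg*np.diff(g[row,a:b]); i=d.argmax(); o=0
        if 0<i<len(d)-1: o=(d[i-1]-d[i+1])/(2*(d[i-1]-2*d[i]+d[i+1]+1e-9))
        return a+i+.5+o
    L.append(at(c,edge(183,204,1),row,zt)[:2]); Rr.append(at(c,edge(300,320,-1),row,zt)[:2])
L=np.array(L);Rr=np.array(Rr); print(np.linalg.norm(L-Rr,axis=1))
for a in (L,Rr,(L+Rr)/2):
    f=cv2.fitLine(a.astype(np.float32),cv2.DIST_HUBER,0,.01,.01).ravel(); f[:2]*=np.sign(f[1]); print("yaw",np.degrees(np.arctan2(f[1],f[0])),f)
u=f[:2]
d=np.diff(g[15:40,251]); e=15+d.argmax()+.5; E=at(c,251,e,zt)[:2]; print("end",e,E,"centre by end",E-100*u)
m=(g[120:165,230:272]<165).astype(np.uint8); n,lab,st,ce=cv2.connectedComponentsWithStats(m); k=1+st[1:,4].argmax(); print(st[k],ce[k])
H=at(c,ce[k][0]+230,ce[k][1]+120,zt)[:2]; print("hole",H,"centre by hole",H-55*u)
print("mid at hole lateral", (H-f[2:])@np.array([-u[1],u[0]]))
```

```text
[48.88 48.57 48.63 48.8  48.47 48.6  48.72 48.81 48.63 48.68 48.08 48.13
 47.83 47.81 47.97 47.99 47.75]
yaw 80.29266 [   0.17    0.99  529.77 -140.75]
yaw 78.502716 [   0.2     0.98  577.76 -146.96]
yaw 79.288216 [   0.19    0.98  554.   -142.63]
end 26.5 [ 557.13 -123.44] centre by end [ 538.54 -221.69]
[  5   6  32  32 781] [20.45 21.25]
hole [ 549.33 -166.81] centre by hole [ 539.1  -220.85]
mid at hole lateral 0.0953048938813108
```

Request:
{"name": "step_arm", "arguments": {"rows": [[-1,0.0014,-0.003,-0.05,0,0,0],[-1,0.0014,-0.003,-0.1,0,0,0],[-1,0.0014,-0.003,-0.13,0,0,0],[-1,0.0014,-0.003,-0.13,0,0,0],[-1,0.0014,-0.003,-0.13,0,0,0],[-1,0.0014,-0.003,-0.13,0,0,0],[-1,0.0014,-0.003,-0.13,0,0,0],[-1,0.0014,-0.003,-0.13,0,0,0]]}}

```text
time: 15.22
ee_pos: [540.5, -223.6, 70.3]
orientation: [[0.171, 0.985, 0.001], [0.985, -0.171, -0.001], [-0.0, 0.001, -1.0]]
ft_force: [-0.1, 0.2, -3.9]
width: 15.2
finger_force: 59.2
```

Request:
{"name": "step_arm", "arguments": {"rows": [[-1,0,0,0,0,0,0],[-1,0,0,-0.02,0,0,0],[-1,0,0,-0.035,0,0,0],[-1,0,0,-0.045,0,0,0],[-1,0,0,-0.045,0,0,0]]}}

```text
time: 15.63
ee_pos: [539.5, -223.1, 56.9]
orientation: [[0.171, 0.985, -0.002], [0.985, -0.171, 0.001], [0.001, -0.002, -1.0]]
ft_force: [-0.3, 0.1, -5.1]
width: 15.5
finger_force: 59.4
```

Request:
{"name": "step_arm", "arguments": {"rows": [[-1,0,0,-0.02,0,0,0],[-1,0,0,-0.04,0,0,0],[-1,0,0,-0.055,0,0,0],[-1,0,0,-0.065,0,0,0],[-1,0,0,-0.07,0,0,0],[-1,0,0,-0.07,0,0,0]]}}

```text
time: 16.13
ee_pos: [539.9, -223.2, 40.2]
orientation: [[0.171, 0.985, -0.001], [0.985, -0.171, 0.0], [0.0, -0.001, -1.0]]
ft_force: [-0.2, -0.1, -4.1]
width: 15.3
finger_force: 59.4
```

Pins are in: no side force, and the underside is about 23 mm above the bench. I'll lower the rest, release, rise, and look.

Request:
{"name": "step_arm", "arguments": {"rows": [[-1,0,0,-0.01,0,0,0],[-1,0,0,-0.014,0,0,0],[-1,0,0,-0.014,0,0,0],[-1,0,0,-0.014,0,0,0]]}}

```text
time: 16.47
ee_pos: [540.2, -223.4, 37.3]
orientation: [[0.171, 0.985, 0.0], [0.985, -0.171, -0.0], [-0.0, 0.0, -1.0]]
ft_force: [-0.8, -0.4, -4.5]
width: 15.8
finger_force: 59.4
```

Request:
{"name": "step_arm", "arguments": {"rows": [[-0.2,0,0,0,0,0,0],[-0.2,0,0,0,0,0,0],[-0.2,0,0,0,0,0,0],[-0.2,0,0,0.08,0,0,0],[-0.2,0,0,0.2,0,0,0],[0,0,0,0.34,0,0,0],[1,0,0,0.5,0,0,0],[1,0,0,0.52,0,0,0]]}}

```text
time: 17.13
ee_pos: [542.7, -224.6, 177.1]
orientation: [[0.171, 0.985, 0.012], [0.985, -0.171, -0.006], [-0.004, 0.013, -1.0]]
ft_force: [0.3, -0.3, 2.2]
width: 65.3
finger_force: 0.0
```

Run:
```python
from h import *; import pickle
np.set_printoptions(precision=2,suppress=True)
c=optics.read_camera("wrist"); c=optics.read_camera("wrist"); s=robot.state(); R=np.array(s["orientation"]); print(s["time"],np.array(s["ee_pos"]),np.degrees(np.arctan2(R[1,1],R[0,1])),s["width"])
pickle.dump(c,open("w5.pkl","wb")); save("w5.png",cv2.resize(c["image"],(800,600),interpolation=cv2.INTER_CUBIC))
t=optics.read_camera("top")
for r in nets.trace("rod","top")[:2]:
    m=r["mask"]; b=cv2.minAreaRect(np.argwhere(m)[:,::-1].astype(np.float32)); p=np.array([at(t,*q,8)[:2] for q in cv2.boxPoints(b)]); print(r["conf"],p.mean(0),p.tolist())
```

```text
17.2333 [ 541.71 -224.13  171.71] -9.853139735892919 79.03763476511301
0.84 [545.94  53.27] [[474.5475065495965, 77.0877794825739], [620.751376270616, 45.1770269730184], [617.308331372915, 29.39152590415977], [471.1531620471245, 61.42587203971284]]
```

View pics/w5.png

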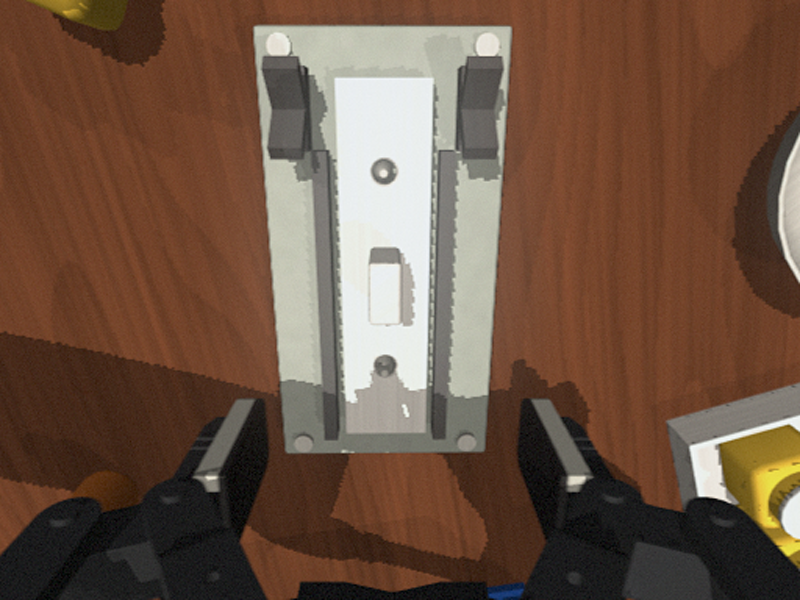

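The picture shows the plate seated: both pins are visible in the holes at (384,171) and (385,366). Next is the rod.

Request:
{"name": "step_arm", "arguments": {"rows": [[1,0.06,0.45,0,0,0,0.4],[1,0.06,0.45,0,0,0,0.4],[1,0.06,0.45,0,0,0,0.4],[1,0.06,0.45,0,0,0,0.4],[1,0.06,0.45,0,0,0,0.4],[1,0.06,0.45,0,0,0,0.4],[1,0.06,0.45,0,0,0,0.4]]}}

```text
time: 17.92
ee_pos: [554.2, -110.2, 164.4]
orientation: [[-0.593, 0.805, -0.004], [0.805, 0.593, 0.001], [0.003, -0.003, -1.0]]
ft_force: [0.2, -0.4, 0.6]
width: 85.0
finger_force: 0.0
```

Request:
{"name": "step_arm", "arguments": {"rows": [[1,0.08,0.63,0,0,0,0.363],[1,0.08,0.63,0,0,0,0.363],[1,0.08,0.63,0,0,0,0.363],[1,0.08,0.63,0,0,0,0.363],[1,0.08,0.63,0,0,0,0.363],[1,0.08,0.63,0,0,0,0.363],[1,0.08,0.63,0,0,0,0.363],[1,0.08,0.63,0,0,0,0.363]]}}

```text
time: 18.58
ee_pos: [574.4, 46.7, 165.1]
orientation: [[-0.976, 0.218, -0.003], [0.218, 0.976, -0.0], [0.003, -0.001, -1.0]]
ft_force: [1.0, -0.0, -1.3]
width: 85.3
finger_force: 0.0
```

Request:
{"name": "step_arm", "arguments": {"rows": [[1,0,0,0,0,0,0],[1,0,0,0,0,0,0],[1,0,0,0,0,0,0],[1,0,0,0,0,0,0]]}}

```text
time: 18.92
ee_pos: [575.1, 46.2, 167.2]
orientation: [[-0.976, 0.217, -0.0], [0.217, 0.976, 0.0], [0.0, 0.0, -1.0]]
ft_force: [-0.1, 0.4, -0.3]
width: 85.2
finger_force: 0.0
```

Run:
```python
from jig import *; import pickle
np.set_printoptions(precision=2,suppress=True)
c=optics.read_camera("wrist"); s=robot.state(); R=np.array(s["orientation"]); print(s["time"],np.array(s["ee_pos"]),np.degrees(np.arctan2(R[1,1],R[0,1])),s["width"],s["joint_pos"])
save("w6.png",c["image"])
for r in nets.trace("rod","wrist")[:2]:
    m=r["mask"]; b=cv2.minAreaRect(np.argwhere(m)[:,::-1].astype(np.float32)); p=np.array([at(c,*q,8)[:2] for q in cv2.boxPoints(b)]); print(r["conf"],r["point"],p.mean(0),p)
    q,f=lines(c,m,8,150,16,[546,53,np.radians(-12.5)]); print(q,np.degrees(q[2]),np.median(f),np.percentile(f,90))
```

```text
18.9667 [575.17  46.33 167.27] 77.50936008775389 85.31132423150406 [  1.23   1.47  80.88   0.    97.64 -76.28]
0.86 [254.3, 130.9] [546.06  53.11] [[470.85  61.52]
 [474.36  77.28]
 [621.57  46.08]
 [617.45  27.57]]
[546.12  53.6   -0.21] -12.128646923461238 0.5696797805571641 1.280644534318051
0.29 [30.6, 201.5] [ 558.34 -159.71] [[ 526.48 -179.03]
 [ 536.92 -119.1 ]
 [ 590.43 -138.6 ]
 [ 579.54 -202.1 ]]
[ 13.94 628.19   0.52] 29.941702490036413 17.057046310628408 32.00202258596977
```

View pics/w6.png

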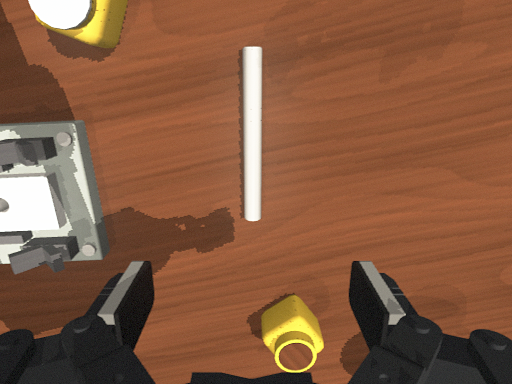

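The picture shows the rod upright in the image, from (252,48) to (252,219), and clear of both jars. I'll descend on its middle.

Request:
{"name": "step_arm", "arguments": {"rows": [[1,-0.117,0.029,-0.15,0,0,0.004],[1,-0.117,0.029,-0.3,0,0,0.004],[1,-0.117,0.029,-0.45,0,0,0.004],[1,-0.117,0.029,-0.55,0,0,0.004],[1,-0.117,0.029,-0.62,0,0,0.004],[1,-0.117,0.029,-0.65,0,0,0.004],[1,-0.117,0.029,-0.66,0,0,0.004],[1,-0.117,0.029,-0.66,0,0,0.004]]}}

```text
time: 19.68
ee_pos: [546.2, 53.8, 2.6]
orientation: [[-0.978, 0.208, 0.0], [0.208, 0.978, 0.0], [-0.0, 0.0, -1.0]]
ft_force: [0.4, -0.5, 0.8]
width: 85.6
finger_force: 0.0
```

Request:
{"name": "step_arm", "arguments": {"rows": [[1,0,0,0,0,0,0],[-1,0,0,0,0,0,0],[-1,0,0,0,0,0,0],[-1,0,0,0,0,0,0],[-1,0,0,0,0,0,0],[-1,0,0,0,0,0,0],[-1,0,0,0,0,0,0],[-1,0,0,0,0,0,0]]}}

```text
time: 20.35
ee_pos: [546.1, 53.8, 2.7]
orientation: [[-0.978, 0.207, 0.001], [0.207, 0.978, -0.0], [-0.001, 0.0, -1.0]]
ft_force: [-0.4, -0.3, 3.5]
width: 13.3
finger_force: 58.7
```

Request:
{"name": "step_arm", "arguments": {"rows": [[-1,0,0,0.08,0,0,0],[-1,0,0,0.2,0,0,0],[-1,0,0,0.32,0,0,0],[-1,0.01,-0.1,0.39,0,0,0.005],[-1,0.015,-0.22,0.39,0,0,0.01],[-1,0.02,-0.35,0.39,0,0,0.018],[-1,0.03,-0.48,0.39,0,0,0.018],[-1,0.035,-0.6,0.39,0,0,0.018]]}}

```text
time: 21.02
ee_pos: [554.2, -97.6, 99.0]
orientation: [[-0.985, 0.172, -0.001], [0.172, 0.985, 0.0], [0.001, -0.0, -1.0]]
ft_force: [0.1, -0.4, -2.3]
width: 13.3
finger_force: 58.9
```

Request:
{"name": "step_arm", "arguments": {"rows": [[-1,0,-0.08,0,0,0,0],[-1,0,-0.14,0,0,0,0],[-1,0,-0.169,0,0,0,0],[-1,0,-0.169,0,0,0,0],[-1,0,-0.169,0,0,0,0],[-1,0,-0.169,0,0,0,0],[-1,0,-0.169,0,0,0,0],[-1,0,-0.169,0,0,0,0]]}}

```text
time: 21.68
ee_pos: [554.8, -137.4, 99.8]
orientation: [[-0.985, 0.171, 0.0], [0.171, 0.985, 0.0], [-0.0, 0.0, -1.0]]
ft_force: [-0.4, -1.0, -2.5]
width: 13.4
finger_force: 58.9
```

Request:
{"name": "step_arm", "arguments": {"rows": [[-1,0,0,0,0,0,0],[-1,0,0,0,0,0,0],[-1,0,0,0,0,0,0],[-1,0,0,0,0,0,0]]}}

```text
time: 22.02
ee_pos: [554.7, -138.2, 99.8]
orientation: [[-0.985, 0.172, 0.0], [0.172, 0.985, -0.0], [-0.0, -0.0, -1.0]]
ft_force: [-0.7, -0.1, -3.1]
width: 13.8
finger_force: 58.9
```

Run:
```python
from h import *
np.set_printoptions(precision=2,suppress=True)
c=optics.read_camera("wrist"); s=robot.state(); R=np.array(s["orientation"]); print(s["time"],np.array(s["ee_pos"]),np.degrees(np.arctan2(R[1,1],R[0,1])),s["width"])
save("w7.png",cv2.resize(c["image"],(800,600),interpolation=cv2.INTER_CUBIC))
```

```text
22.0667 [ 554.67 -138.3    99.76] 80.10388390780605 13.6969732691659
```

View pics/w7.png

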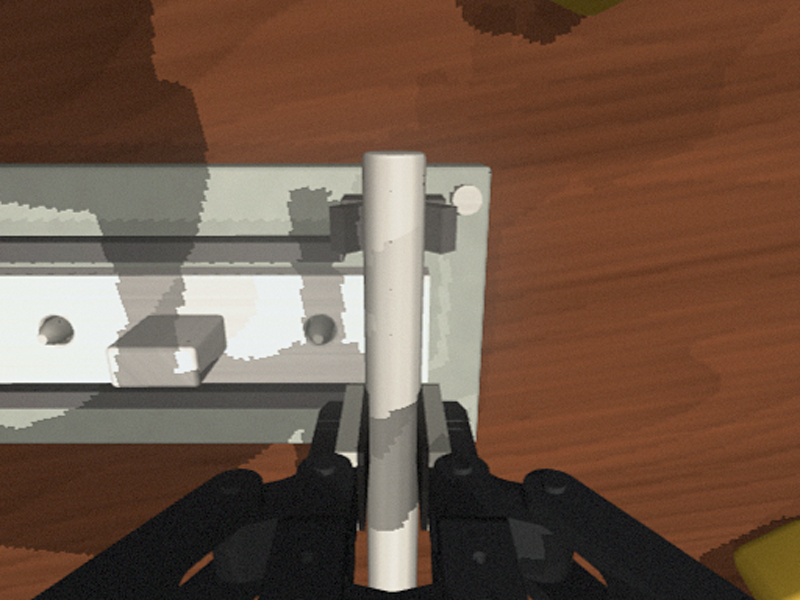

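The picture shows the rod centred over the far post: the rod is at column 394 and the notch spans 330–458. Lowering.

Request:
{"name": "step_arm", "arguments": {"rows": [[-1,0,0,-0.06,0,0,0],[-1,0,0,-0.12,0,0,0],[-1,0,0,-0.17,0,0,0],[-1,0,0,-0.195,0,0,0],[-1,0,0,-0.207,0,0,0],[-1,0,0,-0.21,0,0,0],[-1,0,0,-0.21,0,0,0],[-1,0,0,-0.21,0,0,0]]}}

```text
time: 22.73
ee_pos: [555.2, -138.6, 48.0]
orientation: [[-0.985, 0.172, 0.001], [0.172, 0.985, -0.001], [-0.001, -0.0, -1.0]]
ft_force: [0.4, 0.2, -2.2]
width: 13.6
finger_force: 58.9
```

Request:
{"name": "step_arm", "arguments": {"rows": [[-1,0,0,0,0,0,0],[-1,0,0,0,0,0,0]]}}

```text
time: 22.9
ee_pos: [555.0, -138.5, 47.8]
orientation: [[-0.985, 0.172, 0.001], [0.172, 0.985, -0.0], [-0.001, -0.0, -1.0]]
ft_force: [0.7, 0.6, -3.4]
width: 13.5
finger_force: 58.9
```

Request:
{"name": "step_arm", "arguments": {"rows": [[-1,0,0,-0.004,0,0,0],[-1,0,0,-0.006,0,0,0],[-1,0,0,-0.006,0,0,0],[-1,0,0,-0.006,0,0,0]]}}

```text
time: 23.23
ee_pos: [555.1, -138.3, 46.7]
orientation: [[-0.985, 0.172, 0.001], [0.172, 0.985, -0.0], [-0.001, 0.0, -1.0]]
ft_force: [0.2, 1.0, 3.9]
width: 13.6
finger_force: 59.4
```

Request:
{"name": "step_arm", "arguments": {"rows": [[-0.3,0,0,0,0,0,0],[-0.3,0,0,0,0,0,0],[-0.3,0,0,0,0,0,0],[-0.3,0,0,0,0,0,0],[-0.3,0,0,0.08,0,0,0],[-0.3,0,0,0.2,0,0,0],[-0.3,0,0,0.35,0,0,0],[0,0,0,0.45,0,0,0]]}}

```text
time: 23.9
ee_pos: [555.0, -138.6, 161.3]
orientation: [[-0.985, 0.172, 0.002], [0.172, 0.985, -0.001], [-0.002, -0.0, -1.0]]
ft_force: [0.4, -0.6, 0.8]
width: 41.0
finger_force: 0.0
```

Request:
{"name": "step_arm", "arguments": {"rows": [[0,0.12,0,0.1,0,0,0],[0,0.12,0,0.1,0,0,0],[0,0.12,0,0.1,0,0,0],[0,0.12,0,0.1,0,0,0],[0,0.12,0,0.1,0,0,0],[0,0.12,0,0.1,0,0,0]]}}

```text
time: 24.4
ee_pos: [583.6, -138.2, 181.8]
orientation: [[-0.985, 0.172, -0.002], [0.172, 0.985, 0.001], [0.002, 0.0, -1.0]]
ft_force: [-0.3, 0.1, 0.5]
width: 42.6
finger_force: 0.0
```

Run:
```python
from jig import *
np.set_printoptions(precision=2,suppress=True)
c=optics.read_camera("wrist"); s=robot.state(); print(s["time"],np.array(s["ee_pos"]))
save("w8.png",cv2.resize(c["image"],(800,600),interpolation=cv2.INTER_CUBIC))
J=np.array([540.35,-222.1]); a=np.radians(80.15); R=np.array([[np.cos(a),np.sin(a)],[-np.sin(a),np.cos(a)]])
for r in nets.trace("rod","wrist")[:1]:
    q,f=lines(c,r["mask"],52,150,16,[554.9,-138.4,np.radians(-9.85)]); print(r["conf"],q,np.degrees(q[2]),np.median(f),"in jig",R@(q[:2]-J))
```

```text
24.45 [ 583.75 -138.26  182.09]
0.65 [ 555.52 -138.28   -0.17] -9.78486068362086 0.38994946872297165 in jig [85.18 -0.61]
```

View pics/w8.png

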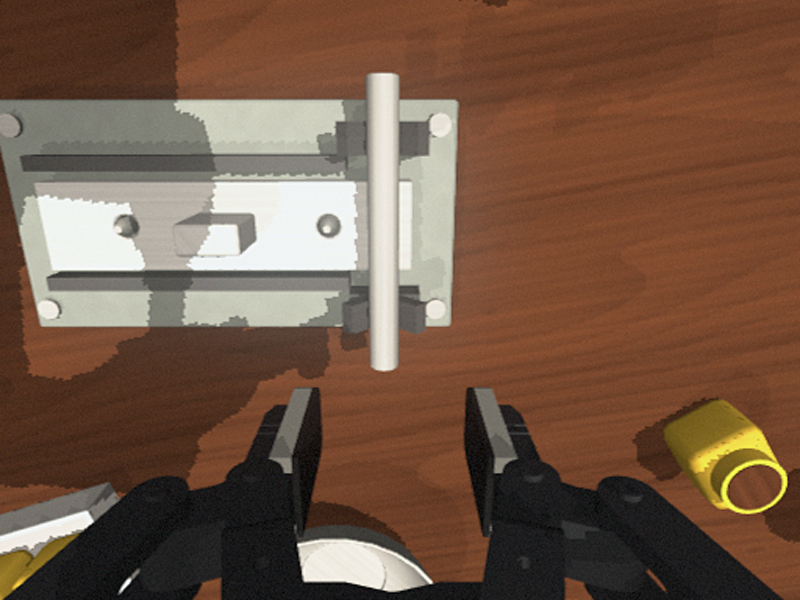

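The picture shows the rod lying in both notches at (383,72)–(384,370), measured at (85.2, −0.6) mm in the jig frame. The plate is seated on both pins.

```bash
python3 -c "
from workcell import robot; print(robot.sign_off())"
```

```text
the job is handed in; nothing more can be done
None
```

The job is handed in at about 24.5 s: the last wrist picture shows the drilled plate seated over both pins and the rod in both notches, measured at (85.2, −0.6) mm in the jig frame. The hand-in call returned no verdict.

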